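# Latch the sampling probe down into the amber jar

### The job

Lower the spring-loaded sampling probe that stands over the amber jar: push its knob down, move it sideways along its slot while it is down, and let it rise into its holding notch, so that it stays down in the jar when you let go. Leave the jar standing in its place and the other probe up.

Things in the scene. Friction and masses are not known exactly. Their poses are not given: they have to be found in the camera images.
- probe_knob (a point): Centre of the top face of the probe's knob, an upright blue cylinder 24 mm wide, 36 mm tall, on an 8 mm stem through a cream bridge (36 x 120 mm, top 92 mm below this point at the start, on two posts). It is the station's highest part, free all round. z up; y along the bridge and its slot; +y, the way the probe shifts, is the robot's left within 30 degrees (stations are fixed at differing yaws).
- probe (a joint): How far the probe is down: 0 up, 0.040 m fully down (knob's underside then 16 mm above the bridge, 11 mm above a brass collar round the stem). Return spring 5 N at the top, 10 N fully down. Caught in the notch it rests at 0.022; it must first go at least 0.028 down (32 to 38 mm is good) to pass under the tooth.
- probe_shift (a joint): Sideways travel along the slot: 0 to 0.026 m towards +y, light return spring (1 to 3 N). Blocked after 2 mm unless the probe is at least 28 mm down. Past 0.015 (18 to 24 mm is good) the brass cross pin is under the notch of the steel gate: let it rise there and it is caught, resting between 0.015 and 0.026. Let go earlier, it slides back and springs up, or hangs on the tooth (not caught).
- amber_jar: Loose open amber-brown jar, 60 mm wide, 45 mm high, wall 4 mm, standing on the station's 8 mm base plate under the bridge. Origin: centre of its underside, z up. The thin needle of the probe hangs 5 mm above its rim and dips into it without touching.
- spare_knob (a point): Centre of the top face of the knob of the other, identical station, which has a white jar under it. To be left up.
Things that resemble listed ones, but are neither listed nor needed, are in the scene too. Of the things that look like the amber_jar, the smallest one is meant.

How it is judged:
At the end, for the whole second after the job is handed in: The probe over the amber jar stays in its notch: 17 to 25 mm down and at least 11 mm along its slot; the amber jar upright within 8 degrees and within 15 mm of its start; the other knob within 10 mm of its start (value of joint probe between 0.017 and 0.025 m and value of joint probe_shift above 0.011 m and distance of amber_jar from where it was at the start of the episode below 0.015 m and angle between amber_jar's own z axis and vertical below 0.15 rad and distance of spare_knob from where it was at the start of the episode below 0.01 m); the robot touches nothing.
It fails at once if the other probe is pushed out of its raised position by 10 mm or more (distance of spare_knob from where it was at the start of the episode above 0.01 m).
It fails at once if the amber jar is tipped by more than 20 degrees (angle between amber_jar's own z axis and vertical above 0.35 rad).
It also fails if it takes over 32 s, if anything falls off the work surface, if the arm or the gripper's body presses on something with over 40 N, if the wrist force passes 120 N, or if a joint passes its speed limit or range.

### The arm

A 6-joint arm with a two-finger parallel gripper is mounted at the origin on the work surface. World frame = base frame: x ahead of the robot, y to its left, z up, the work surface at z = 0. Lengths are in m, angles in rad, forces in N, time in s.
With the tool pointing down it reaches from about 0.275 to 1 m from the base axis. Payload 8.4 kg.
Tool frame: the origin (TCP) lies at the very end of the fingers, on their centre line; the grasp point (between the pads) lies 19 mm behind it; z points along the fingers, y is the line along which they close (so a half turn about z gives the same grasp; the last joint's range is limited). The gripper opens to 85 mm and grips with 20 to 120 N. Pads are 22 mm wide; open, the fingers measure 114 mm over their backs; the gripper's body (76 mm by 85 mm) begins 54 mm behind the grasp point. The pads swing forward as they close: fully open they stand 13 mm farther back than shut.
Start: joints at [-1.11, 0.353, 1.633, -0, 1.155, -0.002], TCP at [0.279, -0.559, 0.231] pointing down, gripper open.
Joint ranges: [-2.63, 2.63], [-0.92, 2.1], [0.06, 2.66], [-1.3, 4.44], [0, 2.69], [-3.02, 3.02]. Speed limits (rad/s): [2.22, 2.22, 2.79, 3.14, 3.14, 3.14].

### API

Orientations are given as a unit quaternion [w, x, y, z].
In Python, from cell import observe, get_image, camera_info, finish_job, boxes_of, pinpoint gives the robot as it stands. The module is installed in compiled form; this text tells all that it offers.
- The arm moves only by the tool arm_command, never from a script. Its argument "increments" is a list of rows, each a list of 4 numbers: the shift along the tool's x, y, z in m, then the turn about the tool's z in degrees. A call has 1 to 20 rows; each row is the pose to reach, as a shift and turn from the pose commanded when the call began, along the tool's axes at that moment; what a row does not reach only later rows make up. A row lasts 1/8 s, in which the tool goes at most 62.5 mm and 10.7 degrees, less where a joint would pass 70% of its speed; a pose out of reach is approached as far as the arm can. A call with a gripper value outside its range is refused whole. "claw" is the opening in per cent of the stroke, from 0 (shut) to 100 (fully open), set as the call begins (left out, the last holds). The fingers move at their own pace and stop on an object; "squeeze" is the grip in N (left out, the last holds). Time passes only in rows, so rows that repeat a pose let the fingers close. It gives the time, the measured TCP pose, the force, the opening and the grip force at its end, in the units of the state.
- observe(): the state, without advancing time (a new reading comes with each control period).
- get_image(name): name is "scene" or "top"; returns the picture (480x640x3 uint8, blue, green, red); there is no depth.
- camera_info(name): a dict with "fx", "fy", "cx", "cy" (pixels), "k1" (the pictures are not rectified: a ray, as slopes to the right and down, at radius r is drawn at 1 + k1 r^2 times it, then the intrinsics apply), "camera_from_world" (4x4, takes a point from world to camera coordinates). Camera axes: x right, y down, z forward; pixel columns grow to the right and rows downward; lengths in m; the calibration is good to about 2 mm. A picture is of the moment at which its call begins. camera_info takes no time and is no camera call.
- finish_job(): hands the job in; it is judged then, once.
Trained networks look in the newest picture that a camera, given by its name, has taken for a name from the list of things; names that differ only in an ending like _2 or _b are one class to them, and where a whole thing is asked for, a point or a joint stands for the part that bears it (a point fixed in the world has none). Each returns a list of dicts, best first, with "confidence" (0 to 1); they miss things now and then, are a little off and sometimes report something else, mostly with a low value. They report only what shows in the picture. A call takes as long as a camera call. They do not tell look-alikes from the thing itself.
- boxes_of(camera, label): "rect" ([left, top, width, height] in pixels, round what is visible of it).
- pinpoint(camera, label): "at" ([row, column] in pixels: a listed point, or the origin of a listed thing).
The state is a dict: "time_s": time; "qpos": joint angles; "joint_vel": joint speeds; "effort": joint torques, N m; "position": TCP position; "tool_rot": TCP orientation; "force": force on the tool from outside, world axes, zero at the start; "ft_torque": the same for the moment, N m; "finger_gap": opening from 0.0 (shut) to 1.0 (fully open); "finger_force": force on a finger pad.
Only numpy, scipy, OpenCV 4.12 (cv2) and the standard library are available. Lean on these libraries where they do the work, as an engineer would, in place of code of your own. Each camera call takes 0.05 s, during which the arm holds its last target. There are 200 camera calls.

## Working session

There is one attempt and no reset: what is moved stays moved. The work goes in short steps, Python scripts to look and compute and a tool call to move; the robot and the scene stay as the last step left them, time stands still between calls to the robot, and variables do not carry over. Pictures are saved under pics/ and viewed, at most 10 in all, crops included, and the job is handed in when it is done.

Besides the shell and the picture viewer there is one more tool, called after "Call:" in YAML: its name, and indented under it one key for each argument. arm_command: Moves the arm, as the interface text tells. Its arguments: {"type":"object","properties":{"increments":{"type":"array","items":{"type":"array","items":{"type":"number"}}},"claw":{"type":"number"},"squeeze":{"type":"number"}},"required":["increments"]}

```bash
mkdir -p pics; cat > h.py <<'E'
import numpy as np, cv2
from cell import *
def ray(cam,row,col):
    c=camera_info(cam); d=np.array([(col-c["cx"])/c["fx"],(row-c["cy"])/c["fy"]])
    u=d.copy()
    for _ in range(20): u=d/(1+c["k1"]*(u@u))
    T=np.array(c["camera_from_world"]); R=T[:3,:3]
    return -R.T@T[:3,3], R.T@np.array([u[0],u[1],1])
def atz(cam,row,col,z):
    o,d=ray(cam,row,col); return o+d*(z-o[2])/d[2]
def tri(a,b):
    A=[];B=[]
    for r in (a,b):
        o,d=ray(*r); d=d/np.linalg.norm(d); P=np.eye(3)-np.outer(d,d); A.append(P);B.append(P@o)
    return np.linalg.solve(sum(A),sum(B)), 
def proj(cam,p):
    c=camera_info(cam);q=np.array(c["camera_from_world"])@np.append(p,1);u=q[:2]/q[2];u=u*(1+c["k1"]*(u@u))
    return [c["cy"]+c["fy"]*u[1],c["cx"]+c["fx"]*u[0]]
E
python3 - <<'E'
from h import *
print(observe())
for c in("scene","top"):
    cv2.imwrite(f"pics/{c}0.png",get_image(c)); print(c,ray(c,240,320))
    for l in("probe_knob","spare_knob","amber_jar"):
        print(l,[(np.round(d["at"],1),round(d["confidence"],2)) for d in pinpoint(c,l)])
    print([(d["rect"],round(d["confidence"],2)) for d in boxes_of(c,"amber_jar")])
E
```

```text
{'time_s': 0.0, 'qpos': array([-1.11040626e+00,  3.53649834e-01,  1.63416365e+00, -2.99469097e-05,
        1.15520358e+00, -2.41399209e-03]), 'joint_vel': array([ 0.00019243,  0.00019882, -0.00166464, -0.00023866, -0.00049284,
        0.00021478]), 'effort': array([-5.04972428e-03, -6.05261636e+01, -3.42075098e+01, -1.94483837e-04,
        9.32304858e-03,  1.83598792e-05]), 'position': array([ 0.27880062, -0.55881708,  0.230548  ]), 'tool_rot': array([-6.90506192e-04,  9.73344171e-01,  2.29348244e-01, -1.75002160e-04]), 'force': array([-0.23937442,  0.02454903, -0.36891682]), 'ft_torque': array([ 0.03389656, -0.03390898,  0.01266585]), 'finger_force': 0.0, 'finger_gap': 1.0000541766345228}
scene (array([ 1.1403111 , -0.43475847,  0.67786948]), array([-0.61265895,  0.52587843, -0.59003817]))
probe_knob []
spare_knob [(array([249.1, 178.1]), 0.58)]
amber_jar [(array([256.9, 364.7]), 0.79), (array([286.1, 436.6]), 0.77), (array([286.5, 301.8]), 0.72)]
[([356.1, 230.8, 28.7, 40.9], 0.72), ([278.1, 246.2, 47.5, 56.4], 0.65), ([418.6, 245.8, 49.0, 52.6], 0.58)]
top (array([0.45268424, 0.03381491, 1.05676596]), array([ 0.13014826,  0.00158463, -0.99157291]))
probe_knob []
spare_knob [(array([239.9, 457.7]), 0.52), (array([262.9, 243. ]), 0.4)]
amber_jar [(array([266.7, 314.3]), 0.8), (array([264.5, 237.5]), 0.67), (array([198.9, 214. ]), 0.62)]
[([194.5, 170.3, 43.0, 43.8], 0.94), ([224.8, 256.6, 28.3, 13.6], 0.68), ([292.1, 242.8, 43.2, 42.7], 0.57)]
```

View pics/scene0.png

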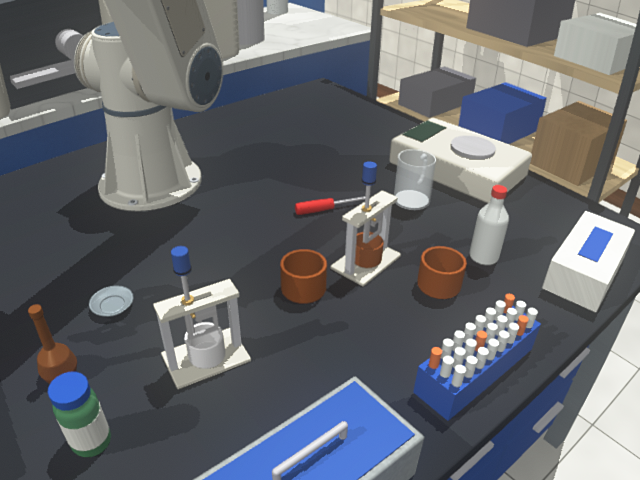

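View pics/top0.png

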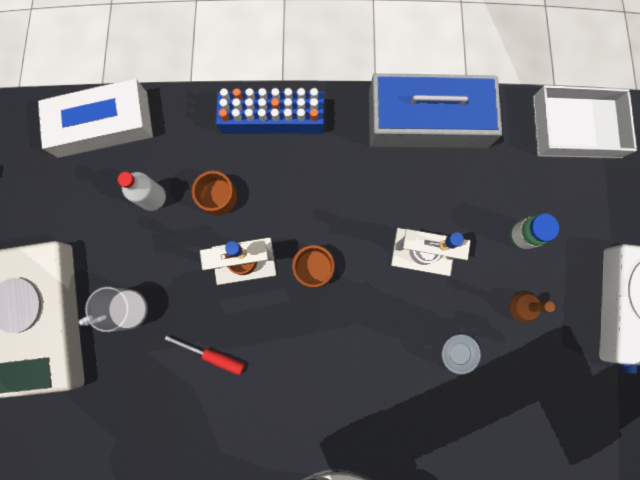

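The scene picture shows the amber jar (the smallest one) under the station whose knob is at about (col 369, row 165). In the top picture that knob is at (232, 247). The spare station with the white jar is at scene (180, 250) and top (456, 240). Next I'll refine the knob and the bridge axis.

```bash
python3 - <<'E'
from h import *
S=cv2.imread("pics/scene0.png");T=cv2.imread("pics/top0.png")
def blue(I,x0,y0,x1,y1):
    h=cv2.cvtColor(I[y0:y1,x0:x1],cv2.COLOR_BGR2HSV); m=cv2.inRange(h,(105,120,50),(125,255,255))
    ys,xs=np.nonzero(m); print(xs.min()+x0,xs.max()+x0,ys.min()+y0,ys.max()+y0,xs.mean()+x0,ys.mean()+y0)
blue(S,355,150,385,192);blue(T,218,235,246,262)
a=cv2.resize(S[150:290,325:405],None,fx=4,fy=4,interpolation=cv2.INTER_CUBIC)
b=cv2.resize(T[230:290,190:285],None,fx=4.9,fy=4.9,interpolation=cv2.INTER_CUBIC)
C=np.zeros((560,790,3),np.uint8);C[:a.shape[0],:320]=a;C[:b.shape[0],322:322+b.shape[1]]=b[:, :468]
cv2.imwrite("pics/crop.png",C)
p,=tri(("scene",166,370),("top",247,232));print(p,proj("scene",p),proj("top",p))
h=p[2]-.092
A=atz("top",258,201.5,h);B=atz("top",252,268,h);print(A,B,A-B,np.linalg.norm(A-B))
E
```

```text
363 376 161 182 368.7469879518072 171.08835341365463
226 240 241 255 232.71195652173913 248.07608695652175
[0.5505302  0.18075436 0.21730301] [np.float64(165.9906911462076), np.float64(370.0567654484997)] [np.float64(247.03854810270096), np.float64(232.04546562335304)]
[0.54069566 0.25290795 0.12530301] [0.55241511 0.13041636 0.12530301] [-0.01171945  0.12249159  0.        ] 0.1230509407777254
```

View pics/crop.png

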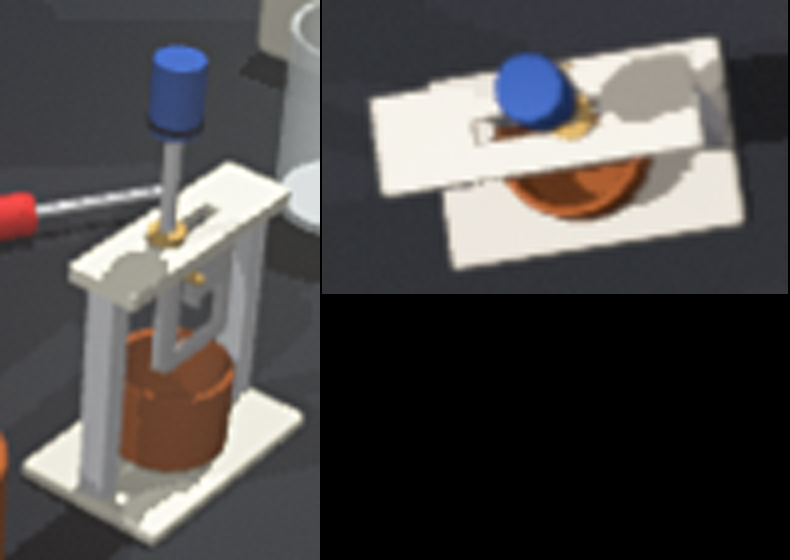

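```bash
python3 - <<'E'
from h import *
from scipy.spatial.transform import Rotation as Ro
f=lambda x,y:(230+y/4.9-.4,190+(x-322)/4.9-.4)
p,=tri(("scene",164.3,369.7),("top",247.6,232.1));print(p,proj("scene",p),proj("top",p))
h=p[2]-.092
def ang(a,b,z):
    A=atz("top",*f(*a),z);B=atz("top",*f(*b),z);d=A-B;return np.degrees(np.arctan2(d[1],d[0])),np.linalg.norm(d)
print(ang((383,195),(703,148),h),ang((370,98),(383,195),h),ang((452,268),(743,222),.008))
o=observe();q=o["tool_rot"];R=Ro.from_quat(np.roll(q,-1)).as_matrix();print(R)
print(R.T@(p-o["position"]))
E
```

```text
[0.54942993 0.18033653 0.22020506] [np.float64(164.3246732960559), np.float64(369.5488079717913)] [np.float64(247.49705954464895), np.float64(231.97867952250957)]
(np.float64(98.69708388643126), np.float64(0.12084906069074862)) (np.float64(9.641606875160656), np.float64(0.03686357403782433)) (np.float64(99.34519622145368), np.float64(0.1236176679236908))
[[ 8.94817289e-01  4.46432546e-01 -4.65703566e-05]
 [ 4.46432547e-01 -8.94817288e-01  3.72754765e-05]
 [-2.50309743e-05 -5.41452638e-05 -9.99999998e-01]]
[ 0.57216176 -0.54106784  0.01105917]
```

Call:
arm_command:
  increments:
    - [0,0,-0.06,0]
    - [0,0,-0.1,0]
    - [0.572,-0.541,-0.1,17.5]
    - [0.572,-0.541,-0.1,17.5]
    - [0.572,-0.541,-0.1,17.5]
    - [0.572,-0.541,-0.1,17.5]
    - [0.572,-0.541,-0.1,17.5]
    - [0.572,-0.541,-0.1,17.5]
    - [0.572,-0.541,-0.1,17.5]
    - [0.572,-0.541,-0.1,17.5]
    - [0.572,-0.541,-0.1,17.5]
    - [0.572,-0.541,-0.1,17.5]
    - [0.572,-0.541,-0.1,17.5]
    - [0.572,-0.541,-0.1,17.5]
    - [0.572,-0.541,-0.1,17.5]
    - [0.572,-0.541,-0.1,17.5]
    - [0.572,-0.541,-0.1,17.5]
    - [0.572,-0.541,-0.1,17.5]
  claw: 100
  squeeze: 40

```text
time_s: 2.75
position: [0.5491, 0.179, 0.3315]
tool_rot: [0.0, 0.997, 0.078, 0.0]
force: [0.3, -0.7, -0.1]
finger_gap: 0.999
finger_force: 0.0
```

Call:
arm_command:
  increments:
    - [0,0,0.04,0]
    - [0,0.001,0.08,0]
    - [0,0.001,0.11,0]
    - [0,0.001,0.13,0]
    - [0,0.001,0.141,0]
    - [0,0.001,0.141,0]

```text
time_s: 3.5
position: [0.5493, 0.1786, 0.1901]
tool_rot: [0.0, 0.997, 0.078, -0.0]
force: [-1.4, 0.5, 0.6]
finger_gap: 1.003
finger_force: 0.0
```

```bash
python3 - <<'E'
from h import *
o=observe();print(o["position"],o["force"])
a=get_image("scene")[110:290,300:440];b=get_image("top")[200:300,180:290]
a=cv2.resize(a,(420,540),interpolation=cv2.INTER_CUBIC);b=cv2.resize(b,(374,340),interpolation=cv2.INTER_CUBIC)
C=np.zeros((540,796,3),np.uint8);C[:,:420]=a;C[:340,422:]=b;cv2.imwrite("pics/g.png",C)
E
```

```text
[0.54927546 0.17855826 0.19013957] [-1.35971201  0.50120006  0.63979838]
```

View pics/g.png

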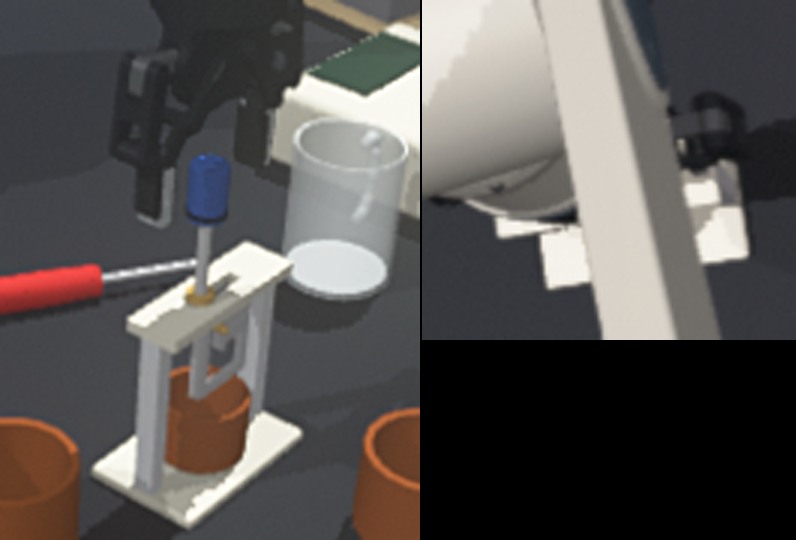

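The knob, at about (208, 190) in the crop, stands between the open fingers. I'll close on it.

Call:
arm_command:
  increments:
    - [0,0,0,0]
    - [0,0,0,0]
    - [0,0,0,0]
    - [0,0,0,0]
    - [0,0,0,0]
    - [0,0,0,0]
    - [0,0,0,0]
    - [0,0,0,0]
  claw: 0
  squeeze: 40

```text
time_s: 4.6
position: [0.5496, 0.1798, 0.1906]
tool_rot: [-0.0, 0.997, 0.079, 0.0]
force: [-2.1, 5.5, 5.0]
finger_gap: 0.274
finger_force: 39.3
```

Call:
arm_command:
  increments:
    - [0,0,0.008,0]
    - [0,0,0.016,0]
    - [0,0,0.024,0]
    - [0,0,0.031,0]
    - [0,0,0.035,0]
    - [0,0,0.035,0]
    - [0,0,0.035,0]

```text
time_s: 5.48
position: [0.5496, 0.1799, 0.1559]
tool_rot: [-0.001, 0.997, 0.079, 0.0]
force: [-4.0, 5.3, 8.1]
finger_gap: 0.269
finger_force: 39.8
```

```bash
python3 - <<'E'
from h import *
o=observe();print(o["position"],o["force"])
a=get_image("scene")[110:290,300:440]
cv2.imwrite("pics/g2.png",cv2.resize(a,(420,540),interpolation=cv2.INTER_CUBIC))
E
```

```text
[0.54962516 0.1798902  0.15591537] [-4.00629661  5.26838296  8.09313113]
```

View pics/g2.png

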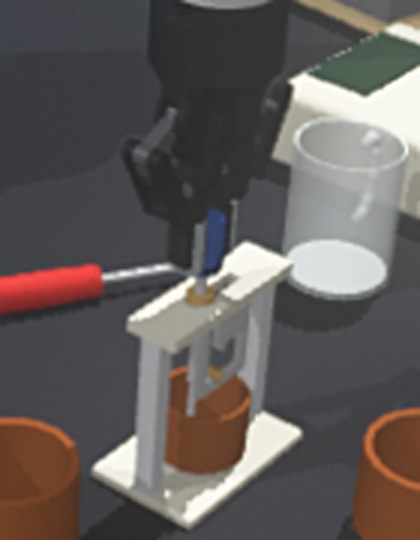

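Pin and knob have both come down about 47 crop px, or about 35 mm, so the grip held. Now I'll shift it 21 mm along the slot.

Call:
arm_command:
  increments:
    - [0,-0.004,0,0]
    - [0,-0.009,0,0]
    - [0,-0.014,0,0]
    - [0,-0.018,0,0]
    - [0,-0.021,0,0]
    - [0,-0.021,0,0]
    - [0,-0.021,0,0]

```text
time_s: 6.4
position: [0.5464, 0.1991, 0.1558]
tool_rot: [0.001, 0.997, 0.079, 0.0]
force: [-1.7, -1.7, 9.6]
finger_gap: 0.27
finger_force: 39.7
```

Call:
arm_command:
  increments:
    - [0,0,-0.004,0]
    - [0,0,-0.008,0]
    - [0,0,-0.012,0]
    - [0,0,-0.013,0]
    - [0,0,-0.013,0]

```text
time_s: 7.02
position: [0.5465, 0.199, 0.1687]
tool_rot: [0.001, 0.997, 0.079, 0.0]
force: [-1.4, -2.1, 7.4]
finger_gap: 0.27
finger_force: 39.6
```

```bash
python3 - <<'E'
from h import *
o=observe();print(o["position"],o["force"])
a=get_image("scene")[110:290,300:440]
cv2.imwrite("pics/g3.png",cv2.resize(a,(420,540),interpolation=cv2.INTER_CUBIC))
E
```

```text
[0.54645047 0.19895681 0.16872132] [-1.43748651 -2.06915102  7.39107118]
```

View pics/g3.png

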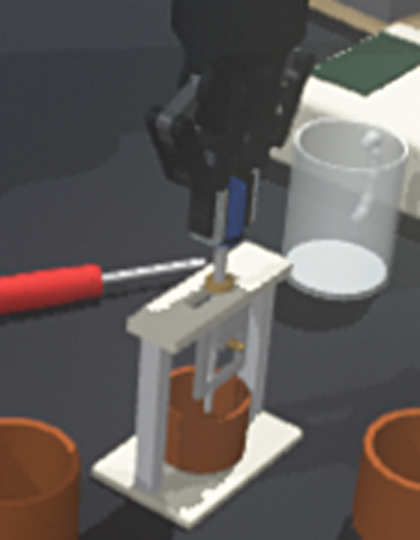

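The pin, at about (236, 345), looks to be in the notch. I'll ease up a little further until the notch takes the load.

Call:
arm_command:
  increments:
    - [0,0,-0.001,0]
    - [0,0,-0.002,0]
    - [0,0,-0.002,0]

```text
time_s: 7.45
position: [0.5462, 0.1991, 0.1695]
tool_rot: [0.001, 0.997, 0.079, -0.0]
force: [3.4, -4.2, -6.3]
finger_gap: 0.267
finger_force: 39.8
```

The force reversed, so the notch holds the probe. I'll release and rise.

Call:
arm_command:
  increments:
    - [0,0,0.001,0]
    - [0,0,0.001,0]
    - [0,0,0.001,0]
    - [0,0,0.001,0]
    - [0,0,0.001,0]
    - [0,0,0.001,0]
    - [0,0,0.001,0]
  claw: 100

```text
time_s: 8.32
position: [0.5462, 0.2, 0.1693]
tool_rot: [-0.0, 0.997, 0.079, -0.0]
force: [0.2, 0.4, -0.3]
finger_gap: 1.002
finger_force: 0.0
```

Call:
arm_command:
  increments:
    - [0,0,-0.03,0]
    - [0,0,-0.07,0]
    - [0,0,-0.12,0]
    - [0,0,-0.15,0]
    - [0,0,-0.15,0]
    - [0,0,-0.15,0]

```text
time_s: 9.07
position: [0.5457, 0.1998, 0.3184]
tool_rot: [0.0, 0.997, 0.079, -0.001]
force: [-0.3, 0.1, -0.9]
finger_gap: 1.001
finger_force: 0.0
```

```bash
python3 - <<'E'
from h import *
o=observe();print(o["position"],o["force"])
a=get_image("scene")[110:290,300:440]
cv2.imwrite("pics/g4.png",cv2.resize(a,(420,540),interpolation=cv2.INTER_CUBIC))
E
```

```text
[0.54570945 0.19980984 0.31843331] [-0.3309953   0.07083097 -0.93485684]
```

View pics/g4.png

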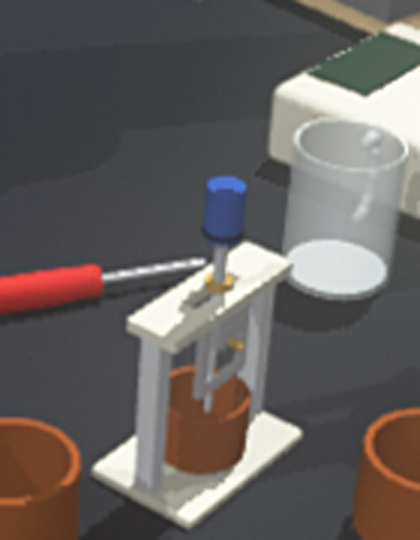

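The probe stays down and shifted, with its pin at (236, 345) in the notch. The jar hasn't moved and the gripper is clear.

```bash
python3 -c "
from cell import *
print(finish_job())"
```

```text
the job is handed in; nothing more can be done
None
```

The probe over the amber jar is caught in its notch and stayed down after release; the jar looks unmoved, the arm never went near the other probe, and the job is handed in (no verdict was returned).

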